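Move the battery pack from the charger to the work lamp

TASK

The battery pack in the charger is needed in the small work lamp. Squeeze the pack's two sprung side tabs together to free it, draw it straight up out of the charger without wrenching, then lower it into the lamp's empty well, push it gently but fully home against the sprung contact with the tabs still squeezed, and let go so that both tabs snap out under the rim and hold it down. Leave the other things on the bench where they are.

Things in the scene. Friction and masses are not known exactly. Their poses are not given: they have to be found in the camera images.
- pack: Black battery pack 64 (x) x 45 (y) x 80 (z) mm, 0.28 kg +-20 %, latched in the charger. Origin: centre of its foot, z up, a sprung tab on its +y and -y side. Lower 33 mm: 64 x 45 mm (lowest 4 mm: 62 x 43); head above: 56 x 34 mm. Fits either way round. Home in a well, the rim is level with its z = 34 mm.
- pack_grip (a point): Point in the pack midway between the two grey ribbed pinch pads, 64 mm above its foot, axes as the pack's. Pads: 18 mm wide (x), from 22 mm below to 12 mm above this point, 54 mm over both at rest, 41 mm fully pinched. With the pack home they start 8 mm above the rim. A barb on each tab (from 38.5 to 62.5 mm below this point, ramped below) hooks 3 mm under a well's 6 mm thick rim.
- tab_left (a joint): Travel of the tab on the pack's +y side, m: 0 sprung out, 0.0065 pinched fully in. Below about 0.0045 the barb may still hook under the rim. Spring 4 N at rest, 7.3 N at full travel.
- tab_right (a joint): The same for the tab on the pack's -y side.
- charger: Fixed grey charger 123 x 78 x 46 mm with a lower slotted mains block on its -x side. Origin: on the bench under the centre of its well. Well: mouth 67 (x) x 48 (y) mm with a 4 mm wide 45 degree lead-in, rim 46 mm above the bench, floor 34 mm below the rim. The pack's tabs lie along the charger's y. Forcing: contact forces of the pack add up to over 60 N in it, 40 N in the lamp.
- charger_mouth (a point): Centre of the charger's mouth, in the plane of its rim; axes as the charger's. A thick log slants up over the bench's far right part (beyond about x = 0.48 m, right of about y = 0): do not carry the pack across its end.
- lamp: Fixed grey work lamp 128 x 84 mm, case 38 mm high, black head with two round lenses on its -x side. Origin: on the bench under the centre of its well. In the case sits a receiver with a well like the charger's (67 x 48 mm, same lead-in, floor 34 mm below the rim), tabs along the lamp's y. Home, the foot is on that floor; let go, the pack springs up 2.5 mm until its barbs hold.
- lamp_mouth (a point): Centre of the lamp's mouth seen from above, 49 mm above the bench; axes as the lamp's. The receiver is height-adjusted: its rim is anywhere from 42 to 56 mm above the bench, firm where it stands and not measured, so the depth must be felt. A sprung contact plate pushes the pack up with 2.5 N from 8 mm above home to 5 N at home.
- wax_tin: Bystander: round red tin, 84 mm across, 32 mm high; origin under its centre.
- sanding_block: Bystander: sanding block, 123 x 86 x 31 mm; origin under its centre.
- tape_measure: Bystander: tape measure, 71 x 86 x 64 mm; origin under its centre.
Mind the look-alikes: they are no part of the job. Of the things that look like the pack, the larger one is meant.

How it is judged:
By the outcome, as a careful person would: the job done as asked, in the order asked, and still so for the second after the job is handed in, with the robot touching nothing.
It also fails if it takes over 58 s, if anything falls off the work surface, if the arm or the gripper's body presses on something with over 40 N, if the wrist force passes 120 N, or if a joint passes its speed limit or range.

ROBOT

A 6-joint arm with a two-finger parallel gripper is mounted at the origin on a cart in front of the work surface, level with it; the furniture and walls round the work are solid. World frame = base frame: x ahead of the robot, y to its left, z up, the work surface at z = 0. Lengths are in m, angles in rad, forces in N, time in s.
With the tool pointing down it reaches from about 0.275 to 0.75 m from the base axis. Payload 10.2 kg.
Tool frame: the origin (TCP) lies where the fingers leave the gripper's body, on its centre line; the fingertips stand 73 mm ahead of it and the grasp point (between the pads) lies 54 mm ahead of it; z points along the fingers, y is the line along which they close (so a half turn about z gives the same grasp; the last joint's range is limited). The gripper opens to 85 mm and grips with 20 to 120 N. Pads are 22 mm wide; open, the fingers measure 114 mm over their backs; the gripper's body (76 mm by 85 mm) begins 54 mm behind the grasp point. The pads swing forward as they close: fully open they stand 13 mm farther back than shut.
Start: joints at [1.083, 0.313, 1.498, -0, 1.331, -0.223], TCP at [0.137, 0.507, 0.304] pointing down, gripper open.
Joint ranges: [-2.94, 2.94], [-0.97, 2.17], [0.19, 2.56], [-1.23, 4.37], [0.02, 3.11], [-2.88, 2.88]. Speed limits (rad/s): [2.39, 2.39, 3.01, 3.14, 3.14, 3.14].

INTERFACE

Orientations are given as a unit quaternion [x, y, z, w].
In Python, from workcell import robot gives the robot as it stands.
- The arm moves only by the shell command python3 -m jog 'ROWS' [OPENING] [FORCE]. ROWS is a JSON object of lists of equal length, an entry for each row: "dp": the shift along the tool's x, y, z in mm, a list of three; "roll": the turn about the tool's z in degrees. A call has 1 to 8 rows; each row is the pose to reach, as a shift and turn from the pose commanded when the call began, along the tool's axes at that moment; what a row does not reach only later rows make up. A row lasts 1/10 s, in which the tool goes at most 50 mm and 8.59 degrees, less where a joint would pass 70% of its speed; a pose out of reach is approached as far as the arm can. A call with a gripper value outside its range is refused whole. OPENING is the opening in per cent of the stroke, from 0 (shut) to 100 (fully open), set as the call begins (- or left out, the last holds). The fingers move at their own pace and stop on an object; FORCE is the grip in N (left out, the last holds). Time passes only in rows, so rows that repeat a pose let the fingers close. It gives the time, the measured TCP pose, the force, the opening and the grip force at its end, in the units of the state.
- robot.get_obs(): the state, without advancing time (a new reading comes with each control period).
- robot.snapshot(name): name is "scene" or "top"; returns the picture (480x640x3 uint8, red, green, blue); there is no depth.
- robot.camera_params(name): a dict with "fx", "fy", "cx", "cy" (pixels), "dist" ([k1, k2, p1, p2, k3] as OpenCV has them; the pictures are not rectified), "R" (3x3) and "t" (3): a world point X has camera coordinates R X + t. Camera axes: x right, y down, z forward; pixel columns grow to the right and rows downward; lengths in m; the calibration is good to about 2 mm. A picture is of the moment at which its call begins. camera_params takes no time and is no camera call.
- robot.close_job(): hands the job in; it is judged then, once.
The state is a dict: "time_s": time; "qpos": joint angles; "dq": joint speeds; "joint_efforts": joint torques, N m; "tool_pos": TCP position; "tcp_rot": TCP orientation; "force": force on the tool from outside, world axes, zero at the start; "moment": the same for the moment, N m; "grip_width": opening from 0.0 (shut) to 1.0 (fully open); "grasp_force": force on a finger pad.
Only numpy, scipy, OpenCV 4.12 (cv2) and the standard library are available. Lean on these libraries where they do the work, as an engineer would, in place of code of your own. Each camera call takes 0.05 s, during which the arm holds its last target. There are 200 camera calls.

## Working session

There is one attempt and no reset: what is moved stays moved. The work goes in short steps, Python scripts to look and compute and a shell command to move; the robot and the scene stay as the last step left them, time stands still between calls to the robot, and variables do not carry over. Pictures are saved under pics/ and viewed, at most 10 in all, crops included, and the job is handed in when it is done.

```bash
mkdir -p pics; ls
python3 - <<'E'
from workcell import robot
import cv2
for n in("scene","top"):
    cv2.imwrite(f"pics/{n}0.png",robot.snapshot(n)[:,:,::-1]); p=robot.camera_params(n); print(n,p)
o=robot.get_obs();print(o)
E
```

```text
pics
scene {'fx': 451.0817515821497, 'fy': 451.0817515821497, 'cx': 321.45827617893275, 'cy': 242.47868896589645, 'dist': array([-0.08663495,  0.        ,  0.        ,  0.        ,  0.        ]), 'R': array([[ 0.90636682, -0.42245424, -0.00562267],
       [-0.31191518, -0.66011255, -0.68334497],
       [ 0.28497038,  0.621115  , -0.730074  ]]), 't': array([-0.46220644,  0.22675157,  0.72954634])}
top {'fx': 485.5859031502232, 'fy': 485.5859031502232, 'cx': 324.396245410353, 'cy': 240.50453563741206, 'dist': array([-0.09703716,  0.        ,  0.        ,  0.        ,  0.        ]), 'R': array([[-0.02267948, -0.99960543,  0.01657206],
       [-0.99809631,  0.02168807, -0.05773543],
       [ 0.05735323, -0.01784993, -0.99819436]]), 't': array([0.01810671, 0.53729442, 1.13295451])}
{'time_s': 0.1, 'qpos': array([ 1.08261068e+00,  3.13364327e-01,  1.49832551e+00, -2.57765724e-06,
        1.33098898e+00, -2.23396925e-01]), 'dq': array([ 0.00068092, -0.00015529, -0.00154392,  0.00055415, -0.00081791,
       -0.00060613]), 'joint_efforts': array([ 2.34065388e-03, -4.12898326e+01, -2.60141748e+01, -2.27274772e-04,
        2.98749714e-03,  2.58580506e-06]), 'tool_pos': array([0.13733973, 0.50657502, 0.30342087]), 'tcp_rot': array([ 1.32007603e-01,  9.91248555e-01, -5.09501361e-04, -1.87998052e-04]), 'force': array([-0.44354855,  0.19410634, -0.16931857]), 'moment': array([-0.03929097, -0.00124576, -0.01617157]), 'grasp_force': 0.0, 'grip_width': 0.998910752097243}
```

View pics/scene0.png

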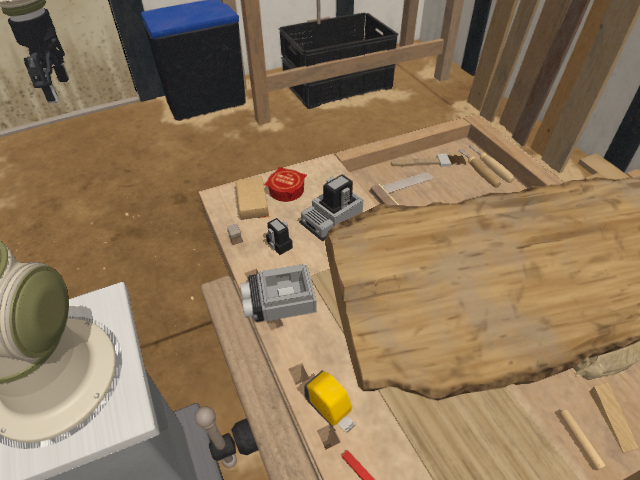

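View pics/top0.png

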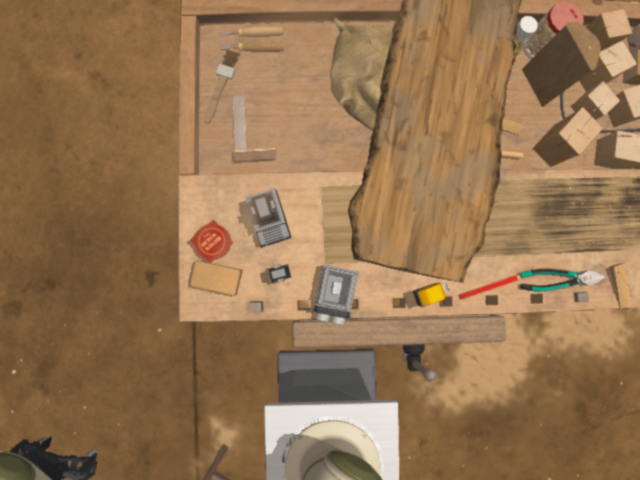

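The scene view shows the charger with the pack at about (335,200) and the lamp at (288,290), with a small look-alike at (279,235). In the top view the charger's well is at (265,208) and the lamp's at (337,288). I'll zoom in on both.

Run:
```python
import cv2,numpy as np
t=cv2.imread("pics/top0.png");s=cv2.imread("pics/scene0.png")
a=cv2.resize(t[180:255,235:305],None,fx=5.5,fy=5.5,interpolation=cv2.INTER_CUBIC)
b=cv2.resize(t[255:330,305:370],None,fx=5.5,fy=5.5,interpolation=cv2.INTER_CUBIC)
cv2.imwrite("pics/crop_top.png",np.hstack([a,b]))
a=cv2.resize(s[165:245,295:370],None,fx=5,fy=5,interpolation=cv2.INTER_CUBIC)
b=cv2.resize(s[255:335,240:320],None,fx=5,fy=5,interpolation=cv2.INTER_CUBIC)
cv2.imwrite("pics/crop_scene.png",np.hstack([a,b]))
```

```text
(no output)
```

View pics/crop_top.png

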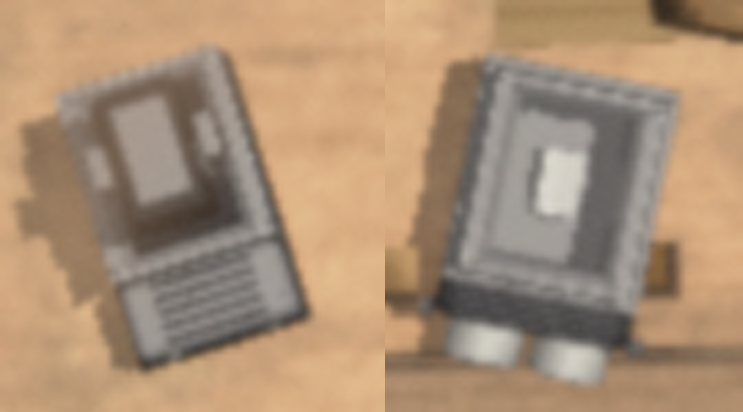

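View pics/crop_scene.png

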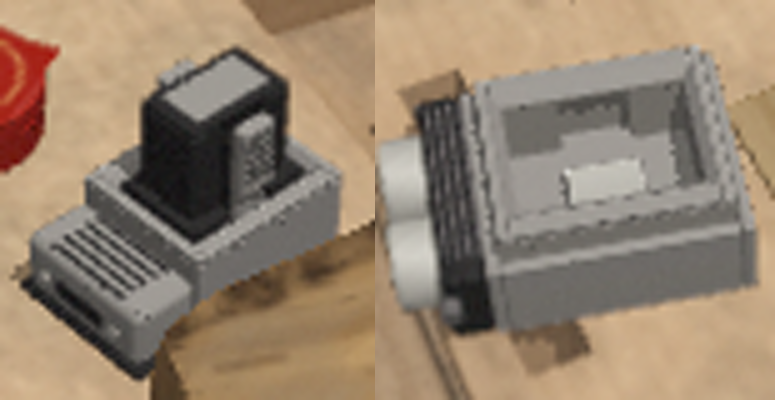

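The charger's top-crop shows the pack label centred at (152,148) with pads at (98,165) and (208,133). The lamp mouth is at about (563,183). I'll cast rays from these.

```bash
cat > h.py <<'E'
import numpy as np,cv2
from workcell import robot
def ray(n,uv):
    p=robot.camera_params(n);K=np.array([[p['fx'],0,p['cx']],[0,p['fy'],p['cy']],[0,0,1]])
    u=cv2.undistortPoints(np.array(uv,float).reshape(-1,1,2),K,p['dist']).reshape(-1,2)
    d=np.c_[u,np.ones(len(u))]@p['R'];return -p['R'].T@p['t'],d
def onz(n,uv,z):
    c,d=ray(n,uv);return c+d*((z-c[2])/d[:,2])[:,None]
def tri(a,b):
    (c1,d1),(c2,d2)=ray("top",[a]),ray("scene",[b]);d1,d2=d1[0],d2[0]
    s=np.linalg.lstsq(np.c_[d1,-d2],c2-c1,rcond=None)[0];p,q=c1+s[0]*d1,c2+s[1]*d2
    return (p+q)/2,np.linalg.norm(p-q)
E
python3 - <<'E'
from h import *
np.set_printoptions(precision=4,suppress=True)
def cr(l,ox,oy,f,sx=0): return [((x-sx+.5)/f-.5+ox,(y+.5)/f-.5+oy) for x,y in l]
T=lambda l:cr(l,235,180,5.5); L=lambda l:cr(l,305,255,5.5,385)
S=lambda l:cr(l,295,165,5); SL=lambda l:cr(l,240,255,5,375)
def rep(n,P):
    e=np.diff(np.vstack([P,P[:1]]),axis=0)[:,:2]
    print(n,P.mean(0),"len",np.linalg.norm(e,axis=1),"ang",np.degrees(np.arctan2(e[:,1],e[:,0])))
rep("label",onz("top",T([(112,100),(172,93),(192,190),(135,207)]),.092))
rep("label scene",onz("scene",S([(160,95),(235,55),(272,82),(195,122)]),.092))
rep("pads",onz("top",T([(98,165),(208,133)]),.088))
rep("charger rim",onz("top",T([(62,97),(212,48),(278,237),(115,280)]),.046))
for z in(.042,.049,.056):
  rep("lampmouth inner %g"%z,onz("top",L([(513,85),(643,115),(613,275),(482,258)]),z))
rep("lampouter",onz("top",L([(490,60),(678,95),(645,305),(450,275)]),.038))
rep("lamp scene",onz("scene",SL([(495,100),(690,75),(730,195),(510,232)]),.049))
rep("lamp well scene",onz("scene",SL([(480,85),(695,48),(755,225),(492,265)]),.049))
E
```

```text
label [0.6118 0.1433 0.092 ] len [0.0244 0.0402 0.0239 0.0445] ang [ -84.5836 -169.2558  105.4406   11.3131]
label scene [0.6154 0.1456 0.092 ] len [0.041  0.0232 0.0411 0.0222] ang [  14.4864  -75.5109 -166.8455  104.2296]
pads [0.6117 0.1436 0.088 ] len [0.0463 0.0463] ang [-74.9349 105.0651]
charger rim [0.6102 0.1425 0.046 ] len [0.0664 0.0848 0.0706 0.0806] ang [ -73.0183 -161.8206  103.5876   15.3512]
lampmouth inner 0.042 [ 0.4262 -0.0197  0.042 ] len [0.0559 0.068  0.0552 0.0733] ang [-104.3012  167.9341   81.2338  -11.4845]
lampmouth inner 0.049 [ 0.4265 -0.0194  0.049 ] len [0.0556 0.0676 0.0549 0.0729] ang [-104.3012  167.9341   81.2338  -11.4845]
lampmouth inner 0.056 [ 0.4268 -0.0191  0.056 ] len [0.0552 0.0671 0.0545 0.0724] ang [-104.3012  167.9341   81.2338  -11.4845]
lampouter [ 0.4259 -0.0211  0.038 ] len [0.0805 0.0891 0.0827 0.0916] ang [-101.85    169.5986   79.8764  -11.8404]
lamp scene [ 0.4296 -0.0232  0.049 ] len [0.0715 0.0567 0.0774 0.0596] ang [-15.7051 -99.0967 166.7029  74.9218]
lamp well scene [ 0.4287 -0.0246  0.049 ] len [0.08   0.0836 0.0912 0.0803] ang [-12.4182 -99.0917 165.4858  73.1052]
```

```bash
cat >> h.py <<'E'
from scipy.spatial.transform import Rotation as Rn
def to(xyz,ydeg):
    """tcp target, tool-y heading (mod 180) -> dp mm, roll deg"""
    o=robot.get_obs();M=Rn.from_quat(o['tcp_rot']).as_matrix()
    h=np.degrees(np.arctan2(M[1,1],M[0,1]));w=(ydeg-h+90)%180-90
    print("t",round(o['time_s'],2),"tcp",np.round(o['tool_pos'],4),"yhead",round(h,2),"q6",round(o['qpos'][5],2),"F",np.round(o['force'],1),"M",np.round(o['moment'],2),"grip",round(o['grip_width'],3),round(o['grasp_force'],1))
    print("dp",np.round(M.T@(np.array(xyz)-o['tool_pos'])*1e3,1),"roll",round(-w,1))
E
python3 -m jog '{"dp":[[-40,-16,0],[-80,-32,0],[-120,-48,0],[-160,-65,0],[-205,-84,0],[-250,-102,0],[-295,-120,0],[-340,-138,0]],"roll":[0,0,0,0,0,0,0,0]}'
python3 -c "
from h import *
to([.6125,.144,.2],105)"
```

```text
time_s: 0.9
tool_pos: [0.4307, 0.283, 0.3037]
tcp_rot: [0.132, 0.991, -0.0, -0.0]
force: [0.7, 0.0, 0.3]
grip_width: 1.001
grasp_force: 0.0
t 0.9 tcp [0.4307 0.283  0.3037] yhead 74.82 q6 -0.95 F [0.7 0.  0.3] M [ 0.02 -0.03 -0.01] grip 1.001 0.0
dp [-211.9  -86.5  103.7] roll -30.2
```

```bash
python3 -m jog '{"dp":[[-35,-14,0],[-70,-28,10],[-105,-42,30],[-140,-57,50],[-175,-71,75],[-212,-86,104],[-212,-86,104],[-212,-86,104]],"roll":[-5,-10,-15,-20,-25,-30,-30,-30]}'
python3 - <<'E'
from h import *
t=robot.snapshot("top")[:,:,::-1];s=robot.snapshot("scene")[:,:,::-1]
a=cv2.resize(t[170:260,225:315],None,fx=4.4,fy=4.4,interpolation=cv2.INTER_CUBIC)
b=cv2.resize(s[120:240,290:410],(396,396),interpolation=cv2.INTER_CUBIC)
cv2.imwrite("pics/above.png",np.hstack([a,b]))
to([.6125,.144,.126],105)
E
```

```text
time_s: 1.7
tool_pos: [0.6115, 0.1456, 0.1987]
tcp_rot: [-0.128, 0.992, 0.0, -0.001]
force: [-1.0, 0.1, 0.4]
grip_width: 0.999
grasp_force: 0.0
t 1.8 tcp [0.6113 0.1467 0.2008] yhead 104.84 q6 -1.78 F [1.2 0.4 0.5] M [ 0.03  0.   -0.01] grip 1.0 0.0
dp [-0.4 -3.  74.8] roll -0.2
```

View pics/above.png

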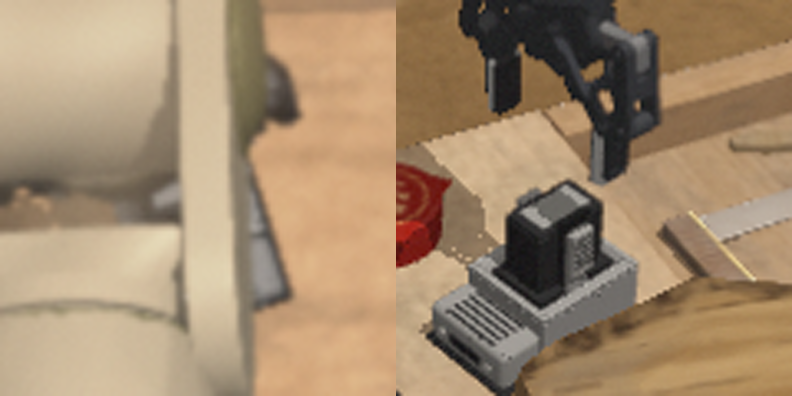

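The pack is centred between the raised fingers: fingertips at (500,110) and (605,180), pack top at (556,203). Descending.

```bash
python3 -m jog '{"dp":[[0,-2,15],[0,-2,30],[0,-2,45],[0,-2,60],[0,-2,72],[0,-2,75],[0,-2,75]],"roll":[0,0,0,0,0,0,0]}'
python3 - <<'E'
from h import *
s=robot.snapshot("scene")[:,:,::-1]
cv2.imwrite("pics/down.png",cv2.resize(s[130:240,290:400],(600,600),interpolation=cv2.INTER_CUBIC))
to([.613,.1445,.126],105)
E
```

```text
time_s: 2.5
tool_pos: [0.612, 0.1442, 0.1246]
tcp_rot: [-0.129, 0.992, 0.0, -0.0]
force: [-1.1, -0.6, -0.3]
grip_width: 0.996
grasp_force: 0.0
t 2.55 tcp [0.6123 0.1442 0.1252] yhead 104.83 q6 -1.78 F [-0.1 -0.6  0.4] M [-0.01  0.01 -0.02] grip 0.997 0.0
dp [-0.8  0.1 -0.8] roll -0.2
```

View pics/down.png

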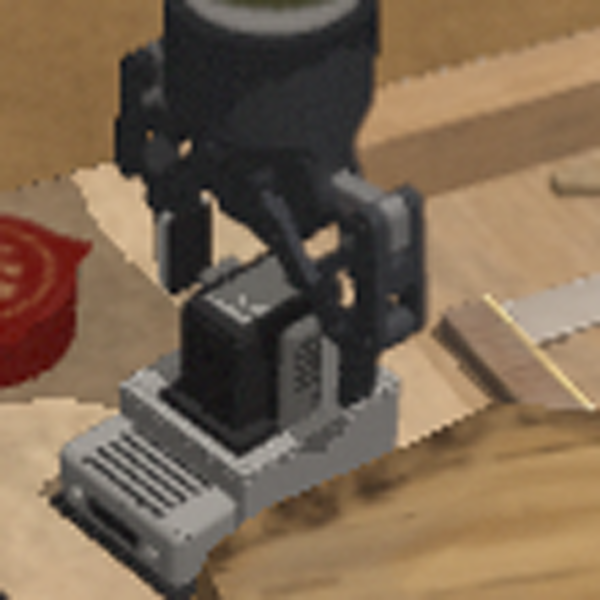

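The fingers straddle the two pads: near finger at (357,400), far at (180,290), centred on the pack within about 3 mm. Closing.

```bash
python3 -m jog '{"dp":[[0,0,0],[0,0,0],[0,0,0],[0,0,0],[0,0,0],[0,0,0],[0,0,0],[0,0,0]],"roll":[0,0,0,0,0,0,0,0]}' 0 40
python3 -c "
from h import *
to([.613,.1445,.126],105)"
```

```text
time_s: 3.35
tool_pos: [0.6128, 0.1444, 0.127]
tcp_rot: [-0.129, 0.992, -0.0, 0.002]
force: [-1.7, 0.9, 11.2]
grip_width: 0.436
grasp_force: 41.6
t 3.35 tcp [0.6128 0.1444 0.127 ] yhead 104.84 q6 -1.78 F [-1.7  0.9 11.2] M [0.07 0.37 0.  ] grip 0.436 41.6
dp [-0.2  0.1  1. ] roll -0.2
```

```bash
python3 -m jog '{"dp":[[0,0,-1],[0,0,-2],[0,0,-3],[0,0,-4]],"roll":[0,0,0,0]}'
python3 -m jog '{"dp":[[0,0,-1],[0,0,-2],[0,0,-3],[0,0,-4]],"roll":[0,0,0,0]}'
python3 -c "
from h import *
to([.613,.1445,.126],105)"
```

```text
time_s: 3.75
tool_pos: [0.6117, 0.144, 0.1283]
tcp_rot: [-0.129, 0.992, 0.0, -0.001]
force: [0.2, -0.3, -3.4]
grip_width: 0.426
grasp_force: 40.2
time_s: 4.15
tool_pos: [0.612, 0.1441, 0.1329]
tcp_rot: [-0.129, 0.992, -0.0, -0.0]
force: [0.0, 0.5, -2.8]
grip_width: 0.425
grasp_force: 40.3
t 4.15 tcp [0.612  0.1441 0.1329] yhead 104.83 q6 -1.78 F [ 0.   0.5 -2.8] M [-0.02  0.01  0.02] grip 0.425 40.3
dp [-1.1  0.1  6.9] roll -0.2
```

```bash
python3 -m jog '{"dp":[[0,0,-3],[0,0,-7],[0,0,-12],[0,0,-18],[0,0,-26],[0,0,-38],[0,0,-52],[0,0,-66]],"roll":[0,0,0,0,0,0,0,0]}'
python3 -m jog '{"dp":[[0,0,-10],[0,0,-20],[0,0,-20],[0,0,-20]],"roll":[0,0,0,0]}'
python3 - <<'E'
from h import *
s=robot.snapshot("scene")[:,:,::-1]
cv2.imwrite("pics/up.png",cv2.resize(s[90:240,280:430],(600,600),interpolation=cv2.INTER_CUBIC))
to([.427,-.021,.22],78)
E
```

```text
time_s: 4.95
tool_pos: [0.6121, 0.1441, 0.2005]
tcp_rot: [-0.129, 0.992, -0.0, 0.0]
force: [0.3, 0.4, -2.5]
grip_width: 0.424
grasp_force: 40.4
time_s: 5.35
tool_pos: [0.612, 0.1441, 0.2187]
tcp_rot: [-0.129, 0.992, 0.0, -0.0]
force: [-0.4, 0.3, -3.3]
grip_width: 0.425
grasp_force: 40.4
t 5.4 tcp [0.6118 0.1441 0.2183] yhead 104.83 q6 -1.78 F [ 0.7 -0.2 -2.8] M [-0.04 -0.05  0.03] grip 0.427 40.4
dp [ 220.9 -112.3   -1.5] roll 26.8
```

View pics/up.png

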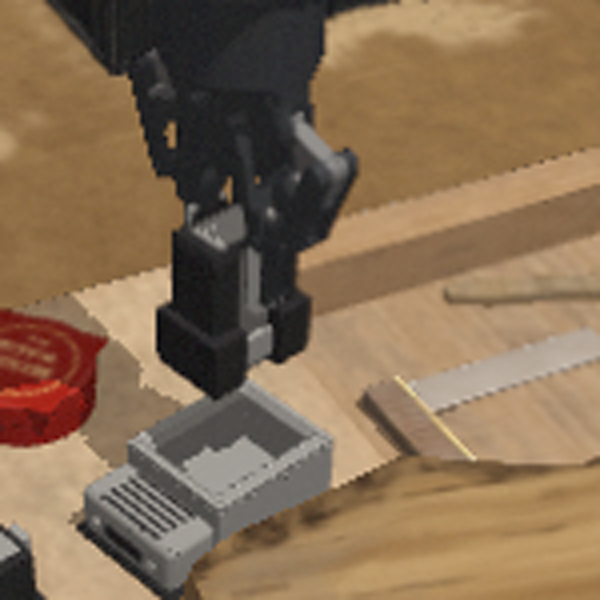

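```bash
python3 -m jog '{"dp":[[15,4,-10],[40,11,-20],[70,19,-30],[100,27,-30],[130,34,-30],[155,41,-30],[172,46,-30],[179,47,-30]],"roll":[0,0,0,0,0,0,0,0]}'
python3 -c "
from h import *
to([.427,-.021,.22],78)"
```

```text
time_s: 6.2
tool_pos: [0.4256, 0.1439, 0.2486]
tcp_rot: [-0.129, 0.992, 0.0, -0.001]
force: [0.7, -0.3, -3.0]
grip_width: 0.426
grasp_force: 40.9
t 6.2 tcp [0.4256 0.1439 0.2486] yhead 104.85 q6 -1.77 F [ 0.7 -0.3 -3. ] M [ 0.01 -0.04  0.01] grip 0.426 40.9
dp [  40.9 -159.7   28.6] roll 26.9
```

```bash
python3 -m jog '{"dp":[[4,-15,0],[10,-40,0],[18,-70,0],[25,-97,0],[32,-125,0],[37,-145,10],[40,-157,20],[41,-160,29]],"roll":[3,7,11,15,19,23,26,27]}'
python3 -m jog '{"dp":[[0,0,0],[0,0,0]],"roll":[0,0]}'
python3 - <<'E'
from h import *
s=robot.snapshot("scene")[:,:,::-1];t=robot.snapshot("top")[:,:,::-1]
cv2.imwrite("pics/lamp_s.png",cv2.resize(s[190:340,220:370],(600,600),interpolation=cv2.INTER_CUBIC))
cv2.imwrite("pics/lamp_t_raw.png",t);cv2.imwrite("pics/lamp_s_raw.png",s)
to([.427,-.021,.22],78)
E
```

```text
time_s: 7.0
tool_pos: [0.4285, -0.0223, 0.219]
tcp_rot: [0.107, 0.994, 0.0, -0.0]
force: [0.1, -0.4, -3.6]
grip_width: 0.426
grasp_force: 41.0
time_s: 7.2
tool_pos: [0.4284, -0.0208, 0.2198]
tcp_rot: [0.105, 0.994, 0.0, -0.0]
force: [-1.1, 0.1, -3.4]
grip_width: 0.425
grasp_force: 41.0
t 7.3 tcp [ 0.4285 -0.0208  0.2202] yhead 77.93 q6 -1.68 F [ 0.5  0.1 -2.2] M [0.03 0.01 0.  ] grip 0.426 41.0
dp [ 1.4 -0.5  0.2] roll -0.1
```

View pics/lamp_s.png

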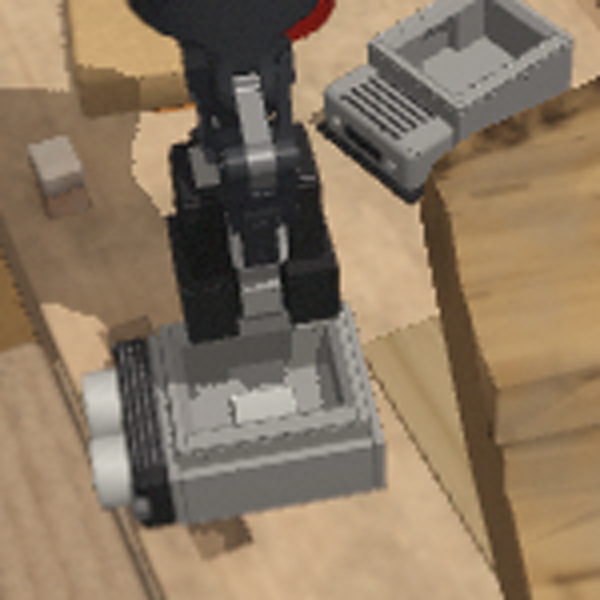

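The pack hangs above the well: near foot corners at about (190,338) and (338,318), with the near inner well edge at (195,450) to (362,420). I'll compare the two in world coordinates.

Run:
```python
from h import *
np.set_printoptions(precision=4,suppress=True)
f=lambda l:[((x+.5)/4-.5+220,(y+.5)/4-.5+190) for x,y in l]
P=onz("scene",f([(190,338),(338,318)]),.106);e=P[1]-P[0]
print("pack near edge mid",P.mean(0),"len",np.linalg.norm(e),"ang",np.degrees(np.arctan2(e[1],e[0])))
a=np.radians(-12);print("pack centre",P.mean(0)[:2]+.0215*np.array([-np.sin(a),np.cos(a)]))
# lamp case corners at z=.038 in scene raw: long near edge and right edge
for nm,l,z in(("case near top edge",[(183,478),(384,445)],.038),("case near bottom edge",[(185,520),(384,485)],0.0)):
  Q=onz("scene",f(l),z);e=Q[1]-Q[0];print(nm,Q,"len",np.linalg.norm(e),"ang",np.degrees(np.arctan2(e[1],e[0])))
# lines in top0 : lamp edges by Hough/minAreaRect of grey
t=cv2.imread("pics/top0.png");hsv=cv2.cvtColor(t,cv2.COLOR_BGR2HSV)
m=((hsv[...,1]<50)&(hsv[...,2]>50)).astype(np.uint8);M=np.zeros_like(m);M[255:325,305:375]=m[255:325,305:375]
M=cv2.morphologyEx(M,cv2.MORPH_CLOSE,np.ones((3,3)))
c=max(cv2.findContours(M,0,2)[0],key=cv2.contourArea);b=cv2.boxPoints(cv2.minAreaRect(c));Q=onz("top",b,.038);e=np.diff(Q,axis=0)
print("lamp box",b,Q.mean(0),np.linalg.norm(e,axis=1),np.degrees(np.arctan2(e[:,1],e[:,0])))
M=np.zeros_like(m);M[180:255,235:305]=m[180:255,235:305]
c=max(cv2.findContours(M,0,2)[0],key=cv2.contourArea);b=cv2.boxPoints(cv2.minAreaRect(c));Q=onz("top",b,.03);e=np.diff(Q,axis=0)
print("charger box",Q.mean(0),np.linalg.norm(e,axis=1),np.degrees(np.arctan2(e[:,1],e[:,0])))
g=t[255:330,305:370];cv2.imwrite("pics/lt.png",cv2.resize(g,None,fx=8,fy=8,interpolation=cv2.INTER_CUBIC))
```

```text
pack near edge mid [ 0.4261 -0.0408  0.106 ] len 0.061861934755106436 ang -15.199340712388755
pack centre [ 0.4305 -0.0198]
case near top edge [[ 0.3796 -0.0501  0.038 ]
 [ 0.4657 -0.0711  0.038 ]] len 0.08862805763397527 ang -13.716971000715128
case near bottom edge [[ 0.3783 -0.0456  0.    ]
 [ 0.4673 -0.0664  0.    ]] len 0.09138967974912394 ang -13.104604926711241
lamp box [[309.3462 318.2692]
 [320.1923 264.0385]
 [360.1923 272.0385]
 [349.3462 326.2692]] [ 0.4096 -0.0146  0.038 ] [0.1273 0.0944 0.1274] [ -12.5929 -102.6112  167.2187]
charger box [0.5938 0.1384 0.03  ] [0.0742 0.1208 0.0737] [ -72.671  -162.6471  107.2366]
```

View pics/lt.png

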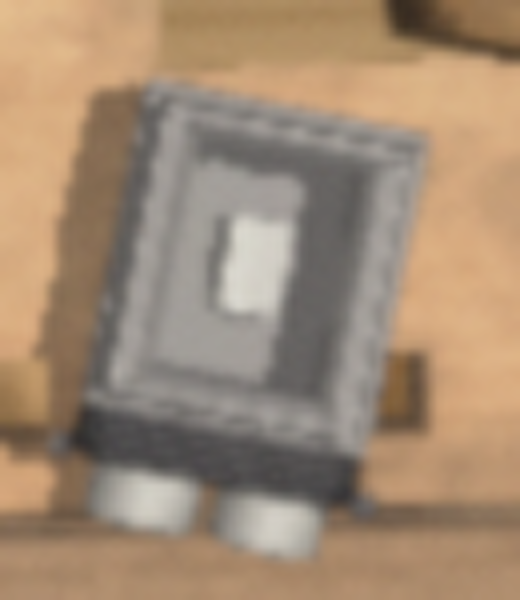

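The crop shows inner mouth corners at about (195,128), (368,165), (318,420) and (150,376).

Run:
```python
from h import *
np.set_printoptions(precision=4,suppress=True)
f=lambda l:[((x+.5)/8-.5+305,(y+.5)/8-.5+255) for x,y in l]
P=onz("top",f([(195,128),(368,165),(318,420),(150,376)]),.049);e=np.diff(np.vstack([P,P[:1]]),axis=0)
print("top",P.mean(0),np.linalg.norm(e,axis=1),np.degrees(np.arctan2(e[:,1],e[:,0])))
# scene: inner mouth edge near corners & far-right from crop_scene (5x, off 240,255, sx 375)
g=lambda l:[((x-375+.5)/5-.5+240,(y+.5)/5-.5+255) for x,y in l]
for z in(.042,.049,.056):
  P=onz("scene",g([(498,100),(690,75),(725,188),(508,222)]),z);e=np.diff(np.vstack([P,P[:1]]),axis=0)
  print("scene",z,P.mean(0),np.linalg.norm(e,axis=1),np.degrees(np.arctan2(e[:,1],e[:,0])))
```

```text
top [ 0.425  -0.0191  0.049 ] [0.0507 0.0741 0.0496 0.0719] [-103.3804  167.466    73.973   -11.6157]
scene 0.042 [ 0.4316 -0.0161  0.042 ] [0.0712 0.0538 0.0773 0.0556] [ -15.5593 -100.0624  165.9395   73.4951]
scene 0.049 [ 0.4299 -0.0214  0.049 ] [0.0704 0.0533 0.0764 0.055 ] [ -15.5593 -100.0624  165.9395   73.4951]
scene 0.056 [ 0.4283 -0.0266  0.056 ] [0.0696 0.0527 0.0756 0.0544] [ -15.5593 -100.0624  165.9395   73.4951]
```

```bash
python3 -m jog '{"dp":[[1,0,10],[2,0,20],[2,0,30],[2,0,40],[2,0,45],[2,0,45],[2,0,45]],"roll":[0.5,0.5,0.5,0.5,0.5,0.5,0.5]}'
python3 -c "
from h import *
to([.4268,-.0208,.17],77.5)"
python3 -m jog '{"dp":[[0,0,2],[0,0,4],[0,0,6],[0,0,6]],"roll":[0,0,0,0]}'
python3 -m jog '{"dp":[[0,0,1],[0,0,2],[0,0,3],[0,0,3]],"roll":[0,0,0,0]}'
python3 -c "
from h import *
to([.4268,-.0208,.17],77.5)"
```

```text
time_s: 8.0
tool_pos: [0.4265, -0.0211, 0.175]
tcp_rot: [0.11, 0.994, -0.0, 0.0]
force: [0.3, -0.3, -3.4]
grip_width: 0.421
grasp_force: 41.0
t 8.0 tcp [ 0.4265 -0.0211  0.175 ] yhead 77.33 q6 -1.67 F [ 0.3 -0.3 -3.4] M [-0.02 -0.01 -0.03] grip 0.421 41.0
dp [-0.3  0.3  5. ] roll -0.2
time_s: 8.4
tool_pos: [0.4263, -0.021, 0.1687]
tcp_rot: [0.11, 0.994, 0.0, -0.0]
force: [0.3, 0.4, -3.4]
grip_width: 0.425
grasp_force: 41.0
time_s: 8.8
tool_pos: [0.4263, -0.021, 0.1658]
tcp_rot: [0.11, 0.994, 0.0, -0.0]
force: [0.5, 0.1, -3.1]
grip_width: 0.425
grasp_force: 41.0
t 8.8 tcp [ 0.4263 -0.021   0.1658] yhead 77.33 q6 -1.67 F [ 0.5  0.1 -3.1] M [-0.04 -0.03 -0.01] grip 0.425 41.0
dp [-0.4  0.3 -4.2] roll -0.2
```

```bash
for i in 1 2 3; do python3 -m jog '{"dp":[[0,0,1],[0,0,2],[0,0,2]],"roll":[0,0,0]}' | grep -E 'tool_pos|force: \['; done
```

```text
tool_pos: [0.4263, -0.021, 0.1638]
force: [0.0, 0.4, -3.3]
tool_pos: [0.4263, -0.021, 0.1618]
force: [0.1, -0.1, -3.0]
tool_pos: [0.4267, -0.021, 0.1604]
force: [-0.0, 1.4, 4.6]
```

```bash
python3 -m jog '{"dp":[[0,0,0.5],[0,0,1],[0,0,1]],"roll":[0,0,0]}' | grep -E 'tool_pos|force: \['; python3 -c "
from h import *
to([.4268,-.0208,.16],77.5)"
```

```text
tool_pos: [0.4262, -0.0208, 0.1586]
force: [1.6, 2.6, -3.0]
t 10.0 tcp [ 0.4262 -0.0208  0.1586] yhead 77.31 q6 -1.67 F [ 1.6  2.6 -3. ] M [ 0.64 -0.34 -0.09] grip 0.426 41.1
dp [-0.6  0.1 -1.4] roll -0.2
```

```bash
python3 -m jog '{"dp":[[-0.5,1,0],[-1,1.5,0],[-1,1.5,1],[-1,1.5,2],[-1,1.5,2]],"roll":[0,0,0,0,0]}' | grep -E 'tool_pos|force: \['; python3 -c "
from h import *
to([.4268,-.0208,.16],77.5)"
```

```text
tool_pos: [0.4276, -0.0198, 0.1567]
force: [1.0, 1.0, -3.4]
t 10.5 tcp [ 0.4276 -0.0198  0.1567] yhead 77.32 q6 -1.67 F [ 1.   1.  -3.4] M [0.08 0.03 0.  ] grip 0.428 41.0
dp [ 0.5 -1.2 -3.3] roll -0.2
```

```bash
for i in 1 2 3; do python3 -m jog '{"dp":[[0,0,1],[0,0,2],[0,0,2]],"roll":[0,0,0]}' | grep -E 'tool_pos|force: \['; done; python3 -c "
from h import *
to([.4268,-.0208,.16],77.5)"
```

```text
tool_pos: [0.4276, -0.0197, 0.1548]
force: [0.3, 0.4, -3.8]
tool_pos: [0.4276, -0.0197, 0.1528]
force: [-0.9, 0.5, -2.9]
tool_pos: [0.4276, -0.0197, 0.1508]
force: [-0.6, 0.8, -3.7]
t 11.4 tcp [ 0.4276 -0.0197  0.1508] yhead 77.33 q6 -1.67 F [-0.6  0.8 -3.7] M [ 0.23 -0.08 -0.08] grip 0.42 40.9
dp [ 0.6 -1.2 -9.2] roll -0.2
```

```bash
python3 -m jog '{"dp":[[0,0.6,1],[0,0.6,2],[0,0.6,2]],"roll":[0,0,0]}' | grep -E 'tool_pos|force: \['; for i in 1 2 3; do python3 -m jog '{"dp":[[0,0,1],[0,0,2],[0,0,2]],"roll":[0,0,0]}' | grep -E 'tool_pos|force: \['; done; python3 -c "
from h import *
to([.4268,-.0208,.16],77.5)"
```

```text
tool_pos: [0.4277, -0.0192, 0.1488]
force: [0.3, -0.5, -3.6]
tool_pos: [0.4277, -0.0192, 0.1468]
force: [0.7, 0.4, -3.2]
tool_pos: [0.4277, -0.0192, 0.1448]
force: [0.0, -0.3, -3.3]
tool_pos: [0.4277, -0.0192, 0.1427]
force: [-0.5, -0.4, -2.0]
t 12.6 tcp [ 0.4277 -0.0192  0.1427] yhead 77.33 q6 -1.67 F [-0.5 -0.4 -2. ] M [-0.01 -0.03 -0.02] grip 0.424 41.0
dp [  0.5  -1.8 -17.3] roll -0.2
```

```bash
for i in 1 2 3 4 5; do python3 -m jog '{"dp":[[0,0,1],[0,0,1],[0,0,1]],"roll":[0,0,0]}' | grep -E 'tool_pos|force: \['; done
```

```text
tool_pos: [0.4278, -0.0192, 0.1419]
force: [0.3, -0.4, -3.1]
tool_pos: [0.4278, -0.0192, 0.1409]
force: [-0.6, -0.4, -3.3]
tool_pos: [0.4278, -0.0192, 0.1399]
force: [-0.5, 0.3, -3.7]
tool_pos: [0.4279, -0.0192, 0.139]
force: [-0.9, -0.3, -1.3]
tool_pos: [0.4278, -0.0192, 0.1379]
force: [-1.0, -0.0, -0.4]
```

```bash
for i in 1 2 3 4 5; do python3 -m jog '{"dp":[[0,0,1],[0,0,1],[0,0,1]],"roll":[0,0,0]}' | grep -E 'tool_pos|force: \['; done
```

```text
tool_pos: [0.4278, -0.0192, 0.1369]
force: [-0.1, -0.2, 0.3]
tool_pos: [0.4278, -0.0192, 0.1359]
force: [-0.7, -0.3, -0.2]
tool_pos: [0.4278, -0.0192, 0.1349]
force: [0.5, -0.4, 0.6]
tool_pos: [0.4278, -0.0192, 0.1339]
force: [-0.1, 0.4, 1.0]
tool_pos: [0.4278, -0.0192, 0.1329]
force: [-0.2, 0.1, 0.9]
```

```bash
for i in 1 2 3 4; do python3 -m jog '{"dp":[[0,0,0.5],[0,0,0.5],[0,0,0.5]],"roll":[0,0,0]}' | grep -E 'tool_pos|force: \['; done
```

```text
tool_pos: [0.4278, -0.0192, 0.1324]
force: [-0.2, 0.3, 0.1]
tool_pos: [0.4278, -0.0192, 0.1319]
force: [0.5, -0.4, 0.9]
tool_pos: [0.4278, -0.0192, 0.1314]
force: [0.5, 0.1, 2.4]
tool_pos: [0.4278, -0.0192, 0.131]
force: [-1.1, 1.1, 4.0]
```

```bash
for i in 1 2; do python3 -m jog '{"dp":[[0,0,0.5],[0,0,0.5],[0,0,0.5]],"roll":[0,0,0]}' | grep -E 'tool_pos|force: \['; done
```

```text
tool_pos: [0.4279, -0.0192, 0.1309]
force: [-2.4, 1.1, 12.2]
tool_pos: [0.4279, -0.0192, 0.1309]
force: [-5.1, 0.7, 19.8]
```

```bash
python3 -m jog '{"dp":[[0,0,0],[0,0,0],[0,0,0],[0,0,0],[0,0,0],[0,0,0]],"roll":[0,0,0,0,0,0]}' 100
python3 -m jog '{"dp":[[0,0,0],[0,0,-1],[0,0,-5],[0,0,-12],[0,0,-25],[0,0,-45],[0,0,-70],[0,0,-95]],"roll":[0,0,0,0,0,0,0,0]}'
python3 - <<'E'
from h import *
s=robot.snapshot("scene")[:,:,::-1]
cv2.imwrite("pics/fin.png",cv2.resize(s[190:340,220:370],(600,600),interpolation=cv2.INTER_CUBIC))
to([.4268,-.0208,.22],77.5)
E
```

```text
time_s: 18.0
tool_pos: [0.4278, -0.0192, 0.1298]
tcp_rot: [0.11, 0.994, 0.0, -0.0]
force: [0.7, 0.5, -0.7]
grip_width: 1.0
grasp_force: 0.0
time_s: 18.8
tool_pos: [0.4276, -0.0191, 0.2264]
tcp_rot: [0.11, 0.994, -0.0, 0.0]
force: [0.8, 0.9, -0.3]
grip_width: 0.998
grasp_force: 0.0
t 18.85 tcp [ 0.429  -0.0195  0.23  ] yhead 77.34 q6 -1.67 F [1.7 0.1 4.5] M [-0.02 -0.07  0.07] grip 0.998 0.0
dp [ 1.9 -1.8 10. ] roll -0.2
```

View pics/fin.png

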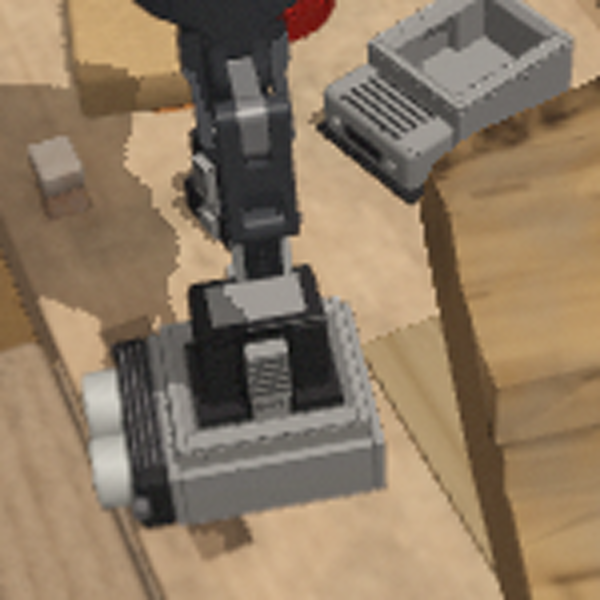

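The pack stands upright in the lamp, with its label at about (258,299) and its near pad at (268,375) just above the rim. I'll check its height from the label, then hand in.

Run:
```python
from h import *
for z in(.095,.0995,.104,.108):
  P=onz("scene",[((x+.5)/4-.5+220,(y+.5)/4-.5+190) for x,y in[(208,287),(298,277),(306,311),(216,320)]],z)
  print(z,P.mean(0)[:2])
print("expected with scene bias ~ [.4300 -.0180]")
```

```text
0.095 [ 0.43208417 -0.01568325]
0.0995 [ 0.43093755 -0.01936753]
0.104 [ 0.42979094 -0.02305181]
0.108 [ 0.42877172 -0.02632673]
expected with scene bias ~ [.4300 -.0180]
```

The label height comes out at about 0.098–0.0995 m, which matches the latched position.

```bash
python3 -c "
from workcell import robot
print(robot.close_job())"
```

```text
the job is handed in; nothing more can be done
None
```

The pack is out of the charger and in the lamp's well, pushed home to the floor and released at about 18 s. Its label sits at the height expected with both tabs latched, though I didn't see the barbs catch, and the job is handed in with the gripper clear.

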